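Hold the mould clamp open at its mark

TASK

Open the bench clamp so that a workmate can lift the plaster mould out of it: slide the catch fully open, then pull the clamp's spring-loaded handle out until the pointer on its slide is in line with the steel mark plate. Finish while still holding the handle there: do not let go, it springs back. Leave the clamped mould and the other things on the bench where they are.

Things in the scene. Friction and masses are not known exactly. Their poses are not given: they have to be found in the camera images.
- clamp: the clamp, fixed: a wooden board 20 mm thick with a spring slide, a catch and a round mould. Origin on the bench under the slide's centre line; x points from the handle to the mould (its centre is at x 86 mm), y is the way the catch opens, z up. The board spans x -175 to 185, y -105 to 205 mm. All on it but the handle and the catch grip is lower than 80 mm above the bench.
- jaw: the spring slide with jaw pad, pointer and handle, moving together. Closed, its origin and axes are the clamp's; the handle is pulled along the clamp's -x, up to 75 mm. The spring pulls back with 7 N when closed, 1.2 N more per 10 mm. With the catch closed it is blocked after 3 mm.
- handle_grip (a point): point to grip on the slide's handle, a dark wooden upright tab 14 mm (clamp x) by 50 mm (clamp y), from 40 to 115 mm above the bench; the point is on its centre line 95 mm above the bench (clamp x -60 mm, y 0 when closed). Can be pinched from above along the clamp's x; 66 mm behind it (clamp +x) stands the jaw pad, top at 70 mm.
- pointer (a point): tip of the pointer, a thin steel finger 6 mm thick (clamp x) that sticks out of the slide on the clamp's -y side, level with the handle's centre, 42 mm above the bench. It moves with the handle.
- mark_top (a point): middle of the top edge (44 mm above the bench) of the mark plate, a small upright steel plate 6 mm thick (clamp x), 22 mm wide, 24 mm tall, on an 18 mm foot centred under it, fixed to the board on the clamp's -y side beside the pointer's path, 30 to 55 mm from the pointer's start in the direction of pulling. Axes as the clamp's.
- catch (a joint): how far the catch is open, in m: 0 = its bolt lies across the slide's tongue, 0.045 = fully open, at the stop; it slides along the clamp's +y with about 2 N of friction and stays where it is left
- catch_grip (a point): point to grip on the catch's black upright grip, 24 mm (clamp x) by 16 mm (clamp y), reaching from 55 to 97 mm above the bench; the point lies on its centre line, 80 mm above the bench. Its track, 54 mm high, lies beneath it.
- mould_center (a point): centre of the clamped round plaster mould, diameter 130 mm, 58 mm tall, loose, standing on the clamp's board (its top is 78 mm above the bench)
- spare_center (a point): bystander: centre of a round plaster mould, diameter 120 mm, 50 mm tall, on the bench
- cup_center (a point): bystander: centre of an open terracotta cup, diameter 72 mm, 75 mm tall, on the bench
- brush_grip (a point): bystander: a point on the handle of a flat brush 180 mm long, lying on the bench, 20 mm high

How it is judged:
On the way, in this order (a step that is already met when the one before it is completed fails the run):
1. the catch is slid fully open while the jaw is still closed (within 8 mm) (value of joint catch above 0.04 m and x of pointer in the frame of clamp above -0.068 m), for 0.2 s.
2. the handle is pulled out until the pointer is in line with the mark plate (x of pointer in the frame of mark_top between -0.005 and 0.005 m), for 0.3 s.
At the end, for the whole second after the job is handed in: The program has finished with the fingers still holding the spring slide by its handle (more than 4 N between fingers and slide), the slide at rest, the pointer within 5 mm of the mark plate along the pull, the catch open by more than 38 mm, and the clamped mould within 20 mm of its start (all of step 2 and contact force between the fingers and jaw above 4 N and linear speed of jaw below 0.01 m/s and value of joint catch above 0.038 m and distance of mould_center from where it was at the start of the episode below 0.02 m); the arm keeps its last pose, push and grip.
It fails at once if the clamped mould is shifted by more than 20 mm (distance of mould_center from where it was at the start of the episode above 0.02 m).
It fails at once if a bystander is shifted by more than 30 mm (distance of any of spare_center, cup_center, brush_grip from where it was at the start of the episode above 0.03 m).
It also fails if it takes over 42 s, if anything falls off the work surface, if the arm or the gripper's body presses on something with over 40 N, if the wrist force passes 120 N, or if a joint passes its speed limit or range.

ROBOT

A 6-joint arm with a two-finger parallel gripper is mounted at the origin on the work surface. World frame = base frame: x ahead of the robot, y to its left, z up, the work surface at z = 0. Lengths are in m, angles in rad, forces in N, time in s.
With the tool pointing down it reaches from about 0.4 to 0.825 m from the base axis. Payload 7 kg.
Tool frame: the origin (TCP) lies at the very end of the fingers, on their centre line; the grasp point (between the pads) lies 19 mm behind it; z points along the fingers, y is the line along which they close (so a half turn about z gives the same grasp; the last joint's range is limited). The gripper opens to 88 mm and grips with 3 to 60 N. Pads are 19 mm wide; open, the fingers measure 130 mm over their backs; the gripper's body (78 mm by 193 mm) begins 47 mm behind the grasp point.
Start: joints at [-0.931, 0.359, 0.012, 0, -1.224, -0.288], TCP at [0.233, -0.634, 0.227] pointing down, gripper open.
Joint ranges: [-3.07, 3.07], [-1.43, 2.12], [-1.02, 1.25], [-3.03, 1.67], [-3.05, -0], [-3.03, 3.03]. Speed limits (rad/s): [2.39, 2.39, 3.01, 3.14, 3.14, 3.14].

INTERFACE

Orientations are given as [roll, pitch, yaw] about the fixed x, y, z axes, in that order (R = Rz(yaw) Ry(pitch) Rx(roll)).
In Python, from station import arm gives the robot as it stands. The module is installed in compiled form; this text tells all that it offers.
- The arm moves only by the shell command python3 -m crank 'ROWS' [FORCE]. ROWS is JSON, a list of rows, each an object of numbers: "dx", "dy", "dz": the shift along the world's x, y, z in m; "twist": the turn about the world's z in degrees; "grip": the opening, from -1 (shut) to 1 (fully open). A call has exactly 5 rows; each row is the pose to reach, as a shift and turn from the pose commanded when the call began; what a row does not reach only later rows make up. A row lasts 1/12 s, in which the tool goes at most 41.7 mm and 7.16 degrees, less where a joint would pass 70% of its speed; a pose out of reach is approached as far as the arm can. A call with a gripper value outside its range is refused whole. The fingers move at their own pace and stop on an object; FORCE is the grip in N (left out, the last holds). Time passes only in rows, so rows that repeat a pose let the fingers close, or fill a call up. It gives the time, the measured TCP pose, the force, the opening and the grip force at its end, in the units of the state.
- arm.get_state(): the state, without advancing time (a new reading comes with each control period).
- arm.grab_frame(name): name is "side" or "top" or "wrist"; returns the picture (384x512x3 uint8, red, green, blue); there is no depth.
- arm.get_calibration(name): a dict with "fx", "fy", "cx", "cy" (pixels), "cam_to_world" (4x4, takes a point from camera to world coordinates); the wrist camera has in their place "tool_from_camera" (4x4, takes a point from camera to tool coordinates, whose origin is the TCP and whose axes are the flange's). Camera axes: x right, y down, z forward; pixel columns grow to the right and rows downward; lengths in m; the calibration is good to about 2 mm. A picture is of the moment at which its call begins: read the wrist's pose just before it. get_calibration takes no time and is no camera call.
- arm.job_done(): hands the job in; it is judged then, once.
The state is a dict: "t": time; "q": joint angles; "qd": joint speeds; "joint_efforts": joint torques, N m; "eef_pos": TCP position; "ee_rot": TCP orientation; "force": force on the tool from outside, world axes, zero at the start; "moment": the same for the moment, N m; "width": finger opening in m; "gripper_force": force on a finger pad.
Only numpy, scipy, OpenCV 4.12 (cv2) and the standard library are available. Lean on these libraries where they do the work, as an engineer would, in place of code of your own. Each camera call takes 0.05 s, during which the arm holds its last target. There are 200 camera calls.

## Working session

There is one attempt and no reset: what is moved stays moved. The work goes in short steps, Python scripts to look and compute and a shell command to move; the robot and the scene stay as the last step left them, time stands still between calls to the robot, and variables do not carry over. Pictures are saved under pics/ and viewed, at most 13 in all, crops included, and the job is handed in when it is done.

```bash
mkdir -p pics; cat > h.py <<'E'
import numpy as np, cv2
from station import arm
def save(n,f):
    im=arm.grab_frame(n); cv2.imwrite(f,im[:,:,::-1]); return im
def ray(n,u,v,z,T=None):
    c=arm.get_calibration(n)
    M=np.array(c["cam_to_world"]) if T is None else T@np.array(c["tool_from_camera"])
    d=M[:3,:3]@[(u-c["cx"])/c["fx"],(v-c["cy"])/c["fy"],1]; o=M[:3,3]
    return o+d*(z-o[2])/d[2]
E
python3 - <<'E'
from h import *
save("top","pics/top.png");save("side","pics/side.png")
s=arm.get_state();print(s["t"],s["eef_pos"],s["ee_rot"],s["width"])
for n in("top","side"):print(arm.get_calibration(n))
E
```

```text
0.1 [ 0.23241181 -0.63327725  0.22572829] [ 3.14013742e+00 -1.73871903e-04 -2.78988300e+00] 0.08758648418236958
{'fx': 357.7291321067089, 'fy': 357.7291321067089, 'cx': 259.1682897253059, 'cy': 189.55397145251612, 'cam_to_world': array([[ 0.00853335, -0.98673551,  0.16211173,  0.44334982],
       [-0.99992544, -0.00700394,  0.01000342,  0.02668811],
       [-0.00873531, -0.16218501, -0.9867217 ,  0.82082229],
       [ 0.        ,  0.        ,  0.        ,  1.        ]])}
{'fx': 418.3785920889787, 'fy': 418.3785920889787, 'cx': 254.4469054106364, 'cy': 189.3810585437695, 'cam_to_world': array([[-0.97933567, -0.0808838 ,  0.18536306,  0.38940877],
       [-0.20132377,  0.47711413, -0.85547112,  0.7796179 ],
       [-0.01924559, -0.87511137, -0.48353872,  0.51464469],
       [ 0.        ,  0.        ,  0.        ,  1.        ]])}
```

View pics/top.png

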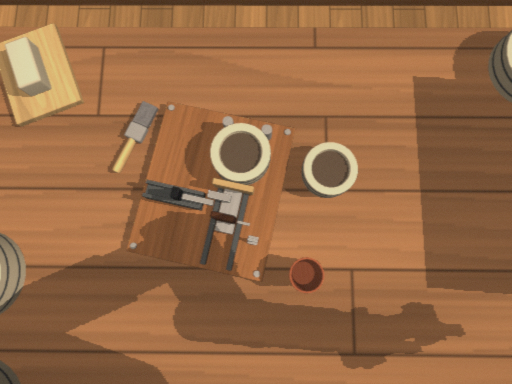

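View pics/side.png

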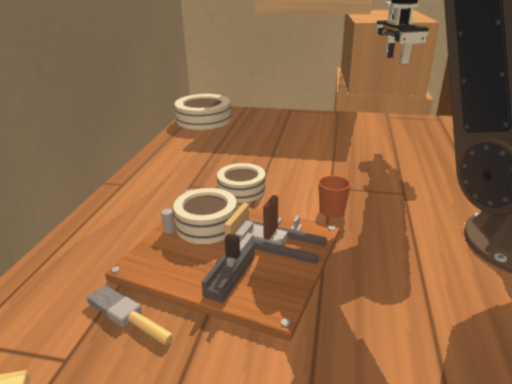

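The top view shows the clamp with mould at about (240,152), handle (222,217), catch grip (176,194), pointer (246,223) and mark plate (252,240). The spare mould is at (330,169), the cup at (306,274) and the brush at (135,137). The side view agrees. Next, an enlarged crop.

```bash
python3 - <<'E'
from h import *
im=cv2.imread("pics/top.png")[165:265,140:270]
cv2.imwrite("pics/topc.png",cv2.resize(im,None,fx=6,fy=6,interpolation=cv2.INTER_CUBIC))
P={k:ray("top",*v) for k,v in dict(s1=(171,107,.02),s2=(288,132,.02),s3=(133,246,.02),s4=(256,274,.02),mould=(240,152,.078),handle=(223,217,.115),catch=(176,193,.097),ptr=(248,224,.042),mark=(253,239,.044),spare=(330,169,.05),cup=(306,274,.075)).items()}
for k,v in P.items():print(k,v.round(4))
for a,b in(("s3","s1"),("s4","s2"),("s2","s1"),("s4","s3"),("handle","mould")):
  d=P[b]-P[a];print(a,b,np.hypot(*d[:2]),np.degrees(np.arctan2(d[1],d[0])))
E
```

```text
s1 [0.7712 0.2449 0.02  ]
s2 [ 0.7112 -0.0312  0.02  ]
s3 [0.4461 0.3136 0.02  ]
s4 [0.388  0.0401 0.02  ]
mould [0.6466 0.076  0.078 ]
handle [0.5038 0.1049 0.115 ]
catch [0.5539 0.2046 0.097 ]
ptr [0.4953 0.0582 0.042 ]
mark [0.463  0.0469 0.044 ]
spare [ 0.6169 -0.121   0.05  ]
cup [ 0.3927 -0.0624  0.075 ]
s3 s1 0.33230001291569367 -11.931351475874365
s4 s2 0.33102785702695064 -12.439554594891392
s2 s1 0.28249947518051266 77.7460713333758
s4 s3 0.2795590464159485 78.00607795467971
handle mould 0.14569055526235966 -11.43297481828001
```

View pics/topc.png

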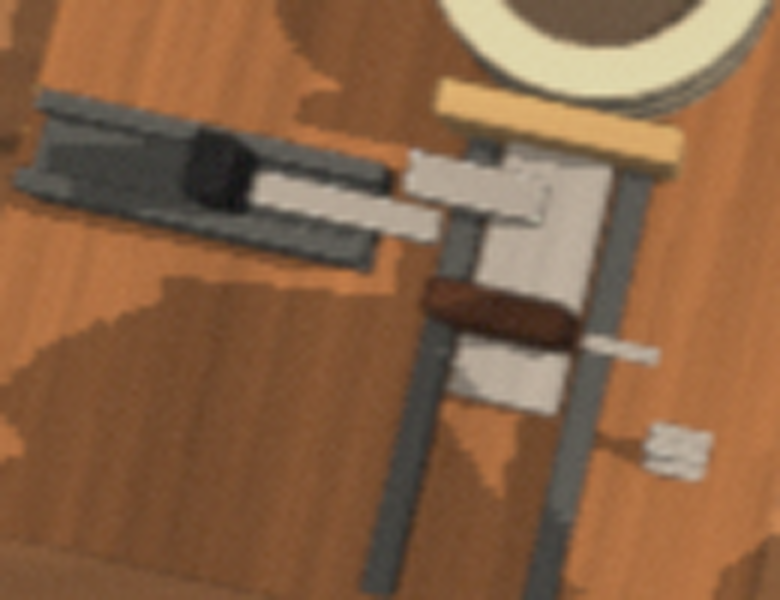

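```bash
python3 -m crank '[{"dx":0.03,"dy":0.028,"dz":0.0,"twist":6,"grip":1},{"dx":0.06,"dy":0.056,"twist":12,"grip":1},{"dx":0.09,"dy":0.084,"twist":18,"grip":1},{"dx":0.12,"dy":0.112,"twist":24,"grip":1},{"dx":0.14,"dy":0.14,"twist":29,"grip":1}]' 20
python3 -m crank '[{"dx":0.022,"dy":0.034,"twist":6,"grip":1},{"dx":0.044,"dy":0.068,"twist":12,"grip":1},{"dx":0.066,"dy":0.102,"twist":18,"grip":1},{"dx":0.088,"dy":0.136,"twist":24,"grip":1},{"dx":0.11,"dy":0.17,"twist":29,"grip":1}]'
python3 -m crank '[{"dx":0.004,"dy":0.04,"grip":1},{"dx":0.008,"dy":0.08,"grip":1},{"dx":0.012,"dy":0.12,"grip":1},{"dx":0.016,"dy":0.16,"grip":1},{"dx":0.02,"dy":0.2,"grip":1}]'
python3 -m crank '[{"dy":0.04,"grip":1},{"dy":0.08,"grip":1},{"dy":0.12,"grip":1},{"dy":0.16,"grip":1},{"dy":0.2,"grip":1}]'
python3 -m crank '[{"dy":0.03,"grip":1},{"dy":0.03,"grip":1},{"dy":0.03,"grip":1},{"dy":0.03,"grip":1},{"dy":0.03,"grip":1}]'
python3 - <<'E'
from h import *
s=arm.get_state();print(s["t"],s["eef_pos"],s["ee_rot"])
im=save("wrist","pics/w1.png")
from scipy.spatial.transform import Rotation as R
T=np.eye(4);T[:3,:3]=R.from_euler("xyz",s["ee_rot"]).as_matrix();T[:3,3]=s["eef_pos"];np.save("T1.npy",T)
cv2.imwrite("pics/w1b.png",cv2.resize(im[:,:,::-1],(768,576)))
E
```

```text
0.1 [ 0.23241181 -0.63327725  0.22572829] [ 3.14013742e+00 -1.73871903e-04 -2.78988300e+00]invalid input at $[1]: expected keys dx, dy, dz, twist, grip
invalid input at $[0]: expected keys dx, dy, dz, twist, grip
invalid input at $[0]: expected keys dx, dy, dz, twist, grip
invalid input at $[0]: expected keys dx, dy, dz, twist, grip
invalid input at $[0]: expected keys dx, dy, dz, twist, grip
```

View pics/w1b.png

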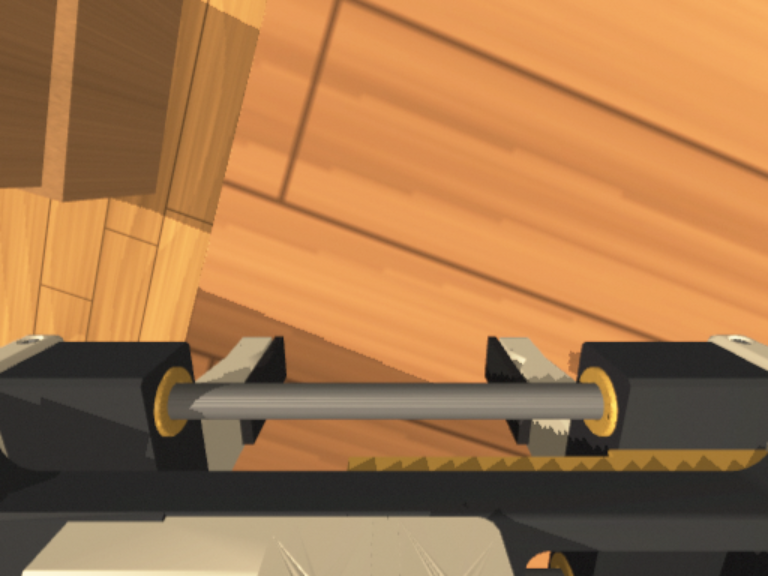

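The wrist view shows only bare bench and the fingers, because every move was refused: each row needs all the keys. I'll resend them.

```bash
python3 -m crank '[{"dx":0.03,"dy":0.028,"dz":0,"twist":6,"grip":1},{"dx":0.06,"dy":0.056,"dz":0,"twist":12,"grip":1},{"dx":0.09,"dy":0.084,"dz":0,"twist":18,"grip":1},{"dx":0.12,"dy":0.112,"dz":0,"twist":24,"grip":1},{"dx":0.14,"dy":0.14,"dz":0,"twist":29,"grip":1}]' 20
python3 -m crank '[{"dx":0.022,"dy":0.034,"dz":0,"twist":6,"grip":1},{"dx":0.044,"dy":0.068,"dz":0,"twist":12,"grip":1},{"dx":0.066,"dy":0.102,"dz":0,"twist":18,"grip":1},{"dx":0.088,"dy":0.136,"dz":0,"twist":24,"grip":1},{"dx":0.11,"dy":0.17,"dz":0,"twist":29,"grip":1}]'
python3 -m crank '[{"dx":0.004,"dy":0.04,"dz":0,"twist":0,"grip":1},{"dx":0.008,"dy":0.08,"dz":0,"twist":0,"grip":1},{"dx":0.012,"dy":0.12,"dz":0,"twist":0,"grip":1},{"dx":0.016,"dy":0.16,"dz":0,"twist":0,"grip":1},{"dx":0.02,"dy":0.2,"dz":0,"twist":0,"grip":1}]'
python3 - <<'E'
from h import *
s=arm.get_state()
c=arm.get_calibration("wrist");print(c)
from scipy.spatial.transform import Rotation as R
T=np.eye(4);T[:3,:3]=R.from_euler("xyz",s["ee_rot"]).as_matrix();T[:3,3]=s["eef_pos"]
print(s["t"],s["eef_pos"],s["ee_rot"],s["q"]);M=T@np.array(c["tool_from_camera"]);print(M);print(ray("wrist",256,110,.04,T),ray("wrist",256,20,.04,T),ray("wrist",256,200,.04,T))
E
```

```text
t: 0.57
eef_pos: [0.3744, -0.4921, 0.2261]
ee_rot: [3.141, 0.0, -2.278]
force: [0.9, -0.4, 0.3]
width: 0.0871
gripper_force: 0.0
t: 0.98
eef_pos: [0.4832, -0.3218, 0.2265]
ee_rot: [3.142, 0.0, -1.772]
force: [0.8, -0.8, -0.8]
width: 0.0876
gripper_force: 0.0
t: 1.4
eef_pos: [0.5022, -0.1217, 0.2265]
ee_rot: [3.142, 0.0, -1.778]
force: [0.5, -0.0, -0.6]
width: 0.0876
gripper_force: 0.0
{'fx': 264.6850402619809, 'fy': 264.6850402619809, 'cx': 256.65313486218463, 'cy': 193.17005395365388, 'tool_from_camera': array([[-3.01113847e-04, -9.58128835e-01, -2.86337293e-01,
         7.60599593e-02],
       [ 9.99997879e-01, -8.71906359e-04,  1.86593025e-03,
        -1.05698529e-04],
       [-2.03746088e-03, -2.86336123e-01,  9.58127065e-01,
        -1.58053784e-01],
       [ 0.00000000e+00,  0.00000000e+00,  0.00000000e+00,
         1.00000000e+00]])}
1.4 [ 0.50221923 -0.12173888  0.22651775] [ 3.14152958e+00  4.83607999e-05 -1.77755335e+00] [ 1.42386312e-01  9.71656975e-02 -3.32192288e-01 -7.37080510e-05
 -1.14148106e+00 -3.49112656e-01]
[[-0.9786378   0.19755964  0.05690553  0.48671673]
 [ 0.20558122  0.93752616  0.28067963 -0.19621012]
 [ 0.00210055  0.2863824  -0.9581131   0.38456785]
 [ 0.          0.          0.          1.        ]]
[ 0.48581026 -0.20095064  0.04      ] [ 0.46568054 -0.29643963  0.04      ] [ 0.51006352 -0.08590086  0.04      ]
```

```bash
python3 -m crank '[{"dx":0.005,"dy":0.04,"dz":0,"twist":0,"grip":1},{"dx":0.01,"dy":0.08,"dz":0,"twist":0,"grip":1},{"dx":0.015,"dy":0.12,"dz":0,"twist":0,"grip":1},{"dx":0.02,"dy":0.16,"dz":0,"twist":0,"grip":1},{"dx":0.025,"dy":0.2,"dz":0,"twist":0,"grip":1}]'
python3 -m crank '[{"dx":0.007,"dy":0.04,"dz":0,"twist":0,"grip":1},{"dx":0.014,"dy":0.08,"dz":0,"twist":0,"grip":1},{"dx":0.028,"dy":0.11,"dz":0,"twist":0,"grip":1},{"dx":0.028,"dy":0.124,"dz":0,"twist":0,"grip":1},{"dx":0.028,"dy":0.124,"dz":0,"twist":0,"grip":1}]'
python3 - <<'E'
from h import *
from scipy.spatial.transform import Rotation as R
s=arm.get_state();print(s["t"],s["eef_pos"],s["ee_rot"])
im=save("wrist","pics/w2.png")
T=np.eye(4);T[:3,:3]=R.from_euler("xyz",s["ee_rot"]).as_matrix();T[:3,3]=s["eef_pos"];np.save("T2.npy",T)
cv2.imwrite("pics/w2b.png",cv2.resize(im[:,:,::-1],(768,576)))
E
```

```text
t: 1.82
eef_pos: [0.5272, 0.0784, 0.2267]
ee_rot: [-3.141, 0.0, -1.777]
force: [0.9, -0.6, 0.3]
width: 0.0876
gripper_force: 0.0
t: 2.23
eef_pos: [0.5557, 0.2032, 0.2255]
ee_rot: [3.141, -0.001, -1.775]
force: [0.2, -0.3, 0.1]
width: 0.0875
gripper_force: 0.0
2.2333 [0.55566388 0.20316329 0.22551815] [ 3.14072194e+00 -7.98339769e-04 -1.77490356e+00]
```

View pics/w2b.png

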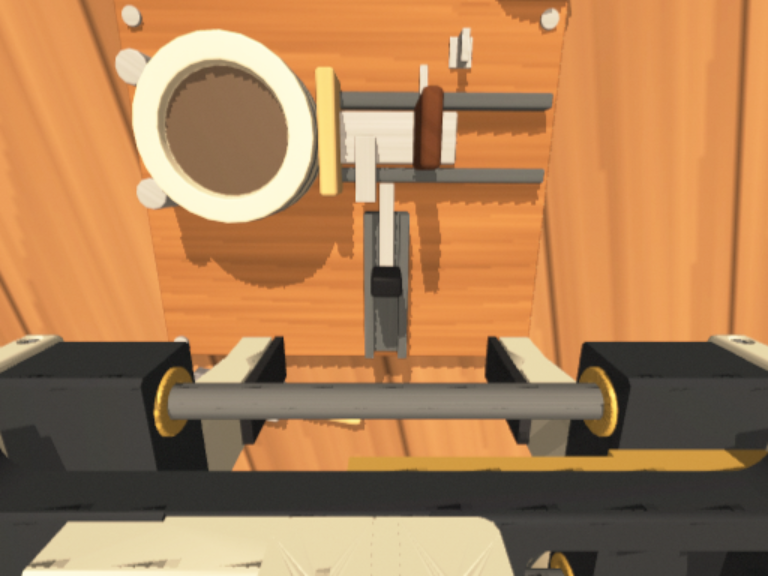

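The wrist view (768 wide) shows the catch grip at (386,275), handle (430,127), pointer tip (424,68) and mark plate around (462,47), all consistent with the clamp axes. I'll enlarge the mark area.

```bash
python3 - <<'E'
from h import *
im=cv2.imread("pics/w2.png")[10:80,260:340]
cv2.imwrite("pics/w2c.png",cv2.resize(im,None,fx=8,fy=8,interpolation=cv2.INTER_CUBIC))
E
```

```text
(no output)
```

View pics/w2c.png

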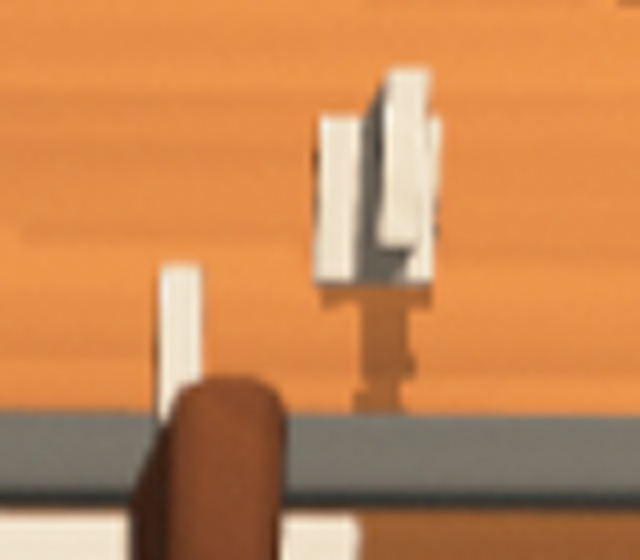

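The plate's top edge is centred at (310.6,29.4) in the original image and the pointer tip at (282.6,43.1).

```bash
python3 - <<'E'
from h import *
T=np.load("T2.npy");a=np.radians(-12.15);cx=np.array([np.cos(a),np.sin(a)]);cy=np.array([-cx[1],cx[0]])
O=np.array([.5637,.0941])
for k,v in dict(ptr=(282.6,43.1,.043),mark=(310.6,29.4,.044),markb=(309.6,39.5,.044),catchtop=(386/1.5,280/1.5,.097),handle=(431.5/1.5,125/1.5,.115)).items():
  p=ray("wrist",*v,T);r=p[:2]-O;print(k,p.round(4),(r@cx).round(4),(r@cy).round(4))
E
```

```text
ptr [0.4944 0.0582 0.043 ] -0.0602 -0.0496
mark [0.4611 0.0512 0.044 ] -0.0913 -0.0635
markb [0.4637 0.0611 0.044 ] -0.0908 -0.0533
catchtop [0.5547 0.2053 0.097 ] -0.0322 0.1068
handle [0.5054 0.1075 0.115 ] -0.0598 0.0008
```

Pull distance is about 31 mm, and the handle and pointer match the given geometry to within 1 mm. Descending on the catch grip and pinching it.

```bash
python3 -m crank '[{"dx":-0.001,"dy":0.001,"dz":-0.04,"twist":0,"grip":1},{"dx":-0.001,"dy":0.001,"dz":-0.08,"twist":0,"grip":1},{"dx":-0.001,"dy":0.001,"dz":-0.12,"twist":0,"grip":1},{"dx":-0.001,"dy":0.001,"dz":-0.145,"twist":0,"grip":1},{"dx":-0.001,"dy":0.001,"dz":-0.16,"twist":0,"grip":1}]'
python3 -m crank '[{"dx":0,"dy":0,"dz":0,"twist":0,"grip":-1},{"dx":0,"dy":0,"dz":0,"twist":0,"grip":-1},{"dx":0,"dy":0,"dz":0,"twist":0,"grip":-1},{"dx":0,"dy":0,"dz":0,"twist":0,"grip":-1},{"dx":0,"dy":0,"dz":0,"twist":0,"grip":-1}]' 20
python3 -m crank '[{"dx":0,"dy":0,"dz":0,"twist":0,"grip":-1},{"dx":0,"dy":0,"dz":0,"twist":0,"grip":-1},{"dx":0,"dy":0,"dz":0,"twist":0,"grip":-1},{"dx":0,"dy":0,"dz":0,"twist":0,"grip":-1},{"dx":0,"dy":0,"dz":0,"twist":0,"grip":-1}]'
```

```text
t: 2.7
eef_pos: [0.5524, 0.1986, 0.0632]
ee_rot: [3.138, -0.003, -1.779]
force: [-0.7, 0.1, 1.2]
width: 0.0871
gripper_force: 0.0
t: 3.12
eef_pos: [0.5553, 0.2017, 0.0682]
ee_rot: [-3.14, 0.002, -1.778]
force: [-0.3, 0.8, 0.3]
width: 0.0598
gripper_force: 0.0
t: 3.53
eef_pos: [0.5546, 0.2014, 0.0666]
ee_rot: [-3.142, 0.0, -1.777]
force: [-0.2, -0.6, -0.3]
width: 0.0265
gripper_force: 0.0
```

```bash
python3 -m crank '[{"dx":0,"dy":0,"dz":0,"twist":0,"grip":-1},{"dx":0,"dy":0,"dz":0,"twist":0,"grip":-1},{"dx":0,"dy":0,"dz":0,"twist":0,"grip":-1},{"dx":0,"dy":0,"dz":0,"twist":0,"grip":-1},{"dx":0,"dy":0,"dz":0,"twist":0,"grip":-1}]'
python3 -m crank '[{"dx":0.001,"dy":0.005,"dz":0,"twist":0,"grip":-1},{"dx":0.002,"dy":0.01,"dz":0,"twist":0,"grip":-1},{"dx":0.003,"dy":0.015,"dz":0,"twist":0,"grip":-1},{"dx":0.004,"dy":0.02,"dz":0,"twist":0,"grip":-1},{"dx":0.005,"dy":0.025,"dz":0,"twist":0,"grip":-1}]'
python3 -m crank '[{"dx":0.001,"dy":0.005,"dz":0,"twist":0,"grip":-1},{"dx":0.002,"dy":0.01,"dz":0,"twist":0,"grip":-1},{"dx":0.003,"dy":0.015,"dz":0,"twist":0,"grip":-1},{"dx":0.004,"dy":0.019,"dz":0,"twist":0,"grip":-1},{"dx":0.005,"dy":0.022,"dz":0,"twist":0,"grip":-1}]'
python3 -m crank '[{"dx":0,"dy":0,"dz":0,"twist":0,"grip":-1},{"dx":0,"dy":0,"dz":0,"twist":0,"grip":-1},{"dx":0,"dy":0,"dz":0,"twist":0,"grip":-1},{"dx":0,"dy":0,"dz":0,"twist":0,"grip":-1},{"dx":0,"dy":0,"dz":0,"twist":0,"grip":-1}]'
```

```text
t: 3.95
eef_pos: [0.5547, 0.2014, 0.0666]
ee_rot: [-3.141, 0.0, -1.777]
force: [0.9, -0.6, 0.2]
width: 0.0236
gripper_force: 20.0
t: 4.37
eef_pos: [0.56, 0.227, 0.0666]
ee_rot: [-3.141, 0.0, -1.777]
force: [4.0, -3.0, -0.4]
width: 0.0239
gripper_force: 20.0
t: 4.78
eef_pos: [0.5631, 0.2426, 0.0655]
ee_rot: [3.138, -0.01, -1.779]
force: [6.9, -25.7, 0.7]
width: 0.024
gripper_force: 20.0
t: 5.2
eef_pos: [0.5632, 0.243, 0.0655]
ee_rot: [3.139, -0.009, -1.779]
force: [7.0, -22.4, -0.0]
width: 0.0238
gripper_force: 20.0
```

The catch pushes back with 22 N at the end of its travel, so it is at the stop. Releasing, lifting and checking.

```bash
python3 -m crank '[{"dx":0,"dy":-0.004,"dz":0,"twist":0,"grip":-1},{"dx":0,"dy":-0.004,"dz":0,"twist":0,"grip":1},{"dx":0,"dy":-0.004,"dz":0,"twist":0,"grip":1},{"dx":0,"dy":-0.004,"dz":0,"twist":0,"grip":1},{"dx":0,"dy":-0.004,"dz":0,"twist":0,"grip":1}]'
python3 -m crank '[{"dx":0,"dy":0,"dz":0.03,"twist":0,"grip":0.2},{"dx":0,"dy":0,"dz":0.06,"twist":0,"grip":0.2},{"dx":0,"dy":0,"dz":0.09,"twist":0,"grip":0.2},{"dx":0,"dy":0,"dz":0.11,"twist":0,"grip":0.2},{"dx":0,"dy":0,"dz":0.11,"twist":0,"grip":0.2}]'
python3 - <<'E'
from h import *
from scipy.spatial.transform import Rotation as R
s=arm.get_state();print(s["t"],s["eef_pos"],s["ee_rot"],s["width"])
im=save("wrist","pics/w3.png")
T=np.eye(4);T[:3,:3]=R.from_euler("xyz",s["ee_rot"]).as_matrix();T[:3,3]=s["eef_pos"];np.save("T3.npy",T)
cv2.imwrite("pics/w3b.png",cv2.resize(im[:,:,::-1],(768,576)))
E
```

```text
t: 5.62
eef_pos: [0.5646, 0.2454, 0.0667]
ee_rot: [-3.141, 0.001, -1.777]
force: [-0.5, 0.3, -0.3]
width: 0.0455
gripper_force: 0.0
t: 6.03
eef_pos: [0.5668, 0.2464, 0.1821]
ee_rot: [-3.136, 0.006, -1.776]
force: [0.7, 0.7, 0.8]
width: 0.0525
gripper_force: 0.0
6.0333 [0.56684712 0.24637727 0.18212478] [-3.13551312  0.00601717 -1.77606346] 0.05245020766432607
```

View pics/w3b.png

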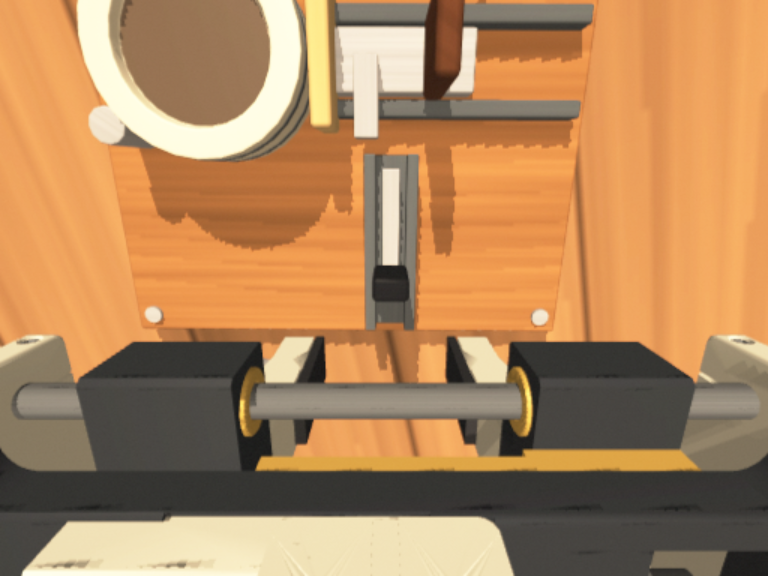

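The catch bolt (now inside its track, grip at (391,282)) is clear of the slide's tongue. Checking the numbers.

```bash
python3 - <<'E'
from h import *
a=np.radians(-12.15);cx=np.array([np.cos(a),np.sin(a)]);cy=np.array([-cx[1],cx[0]])
O=np.array([.5637,.0941])
for T,l in(("T2.npy",[(386,267,.097),(386,297,.08),(386,184,.05),(386,357,.02)]),("T3.npy",[(390,265,.097),(391,301,.08),(390,168,.05),(390,328,.02)])):
  for u,v,z in l:
    r=ray("wrist",u/1.5,v/1.5,z,np.load(T))[:2]-O;print(T,r@cx,r@cy)
E
```

```text
T2.npy -0.0320694797833314 0.09680901565456845
T2.npy -0.0324011042783604 0.12552475472992372
T2.npy -0.031835931629367924 0.03875669852906816
T2.npy -0.03341318309582922 0.20795432459154614
T3.npy -0.03184618090192382 0.13038938066484343
T3.npy -0.03297261641008752 0.1599201703862968
T3.npy -0.031633787266649865 0.07216911590780797
T3.npy -0.03322143854149148 0.20482180467436745
```

```bash
python3 -m crank '[{"dx":0,"dy":0,"dz":0.03,"twist":0,"grip":0.2},{"dx":0,"dy":0,"dz":0.045,"twist":0,"grip":0.2},{"dx":0,"dy":0,"dz":0.045,"twist":0,"grip":0.2},{"dx":0,"dy":0,"dz":0.045,"twist":0,"grip":0.2},{"dx":0,"dy":0,"dz":0.045,"twist":0,"grip":0.2}]'
python3 - <<'E'
from h import *
from scipy.spatial.transform import Rotation as R
arm.grab_frame("wrist");arm.grab_frame("wrist")
s=arm.get_state();print(s["t"],s["eef_pos"],s["ee_rot"],s["width"],np.abs(s["qd"]).max())
im=save("wrist","pics/w4.png")
T=np.eye(4);T[:3,:3]=R.from_euler("xyz",s["ee_rot"]).as_matrix();T[:3,3]=s["eef_pos"];np.save("T4.npy",T)
a=cv2.resize(cv2.imread("pics/w2.png")[110:245,200:310],None,fx=3.6,fy=4,interpolation=2)
b=cv2.resize(im[90:225,200:310,::-1],None,fx=3.6,fy=4,interpolation=2)
cv2.imwrite("pics/w4b.png",np.hstack([a,b]))
E
```

```text
t: 6.5
eef_pos: [0.5638, 0.2444, 0.2202]
ee_rot: [3.14, -0.001, -1.777]
force: [0.0, -0.5, -1.3]
width: 0.0525
gripper_force: 0.0
6.6 [0.56387264 0.2441466  0.22000356] [ 3.13984500e+00 -1.64698645e-03 -1.77743884e+00] 0.0522571165013046 0.003711662941713668
```

View pics/w4b.png

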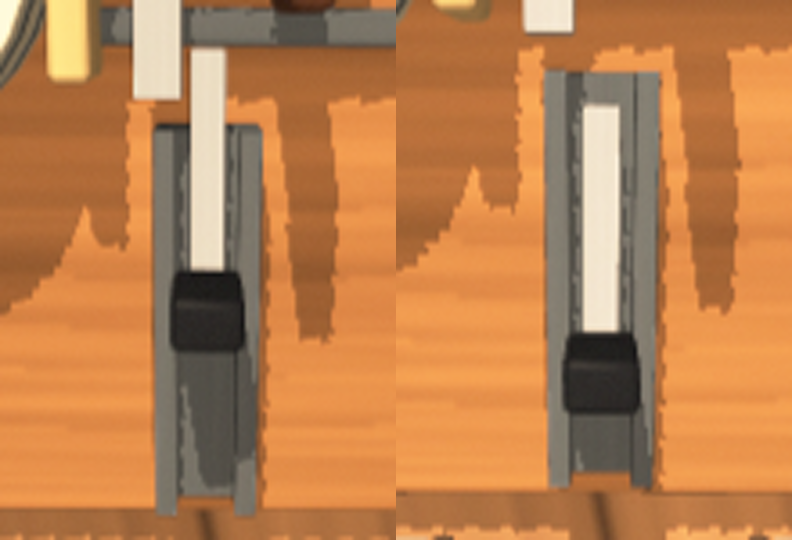

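```bash
python3 - <<'E'
from h import *
a=np.radians(-12.15);cx=np.array([np.cos(a),np.sin(a)]);cy=np.array([-cx[1],cx[0]])
O=np.array([.5637,.0941])
for T,l in(("T2.npy",[(257.5,121.75,.055),(257.5,178,.097),(257.5,197.5,.097),(257.5,141.25,.054),(257.5,236.25,.02)]),("T4.npy",[(256.7,116,.055),(256.7,173.25,.097),(256.7,193,.097),(256.7,108,.054),(256.7,212.5,.02)])):
  print([float(((ray("wrist",u,v,z,np.load(T))[:2]-O)@cy).round(4)) for u,v,z in l])
E
```

```text
[0.0375, 0.0968, 0.1195, 0.0607, 0.2051]
[0.0726, 0.1319, 0.1543, 0.0636, 0.2064]
```

The catch appears to have travelled only about 34 mm and the pads slipped. I'll re-grasp it centrally with more grip and push on.

```bash
python3 -m crank '[{"dx":-0.002,"dy":-0.007,"dz":-0.035,"twist":0,"grip":0.2},{"dx":-0.002,"dy":-0.007,"dz":-0.07,"twist":0,"grip":0.2},{"dx":-0.002,"dy":-0.007,"dz":-0.105,"twist":0,"grip":0.2},{"dx":-0.002,"dy":-0.007,"dz":-0.135,"twist":0,"grip":0.2},{"dx":-0.002,"dy":-0.007,"dz":-0.152,"twist":0,"grip":0.2}]' 45
python3 -m crank '[{"dx":0,"dy":0,"dz":0,"twist":0,"grip":0.2},{"dx":0,"dy":0,"dz":0,"twist":0,"grip":0.2},{"dx":0,"dy":0,"dz":0,"twist":0,"grip":-1},{"dx":0,"dy":0,"dz":0,"twist":0,"grip":-1},{"dx":0,"dy":0,"dz":0,"twist":0,"grip":-1}]' 45
python3 -m crank '[{"dx":0,"dy":0,"dz":0,"twist":0,"grip":-1},{"dx":0,"dy":0,"dz":0,"twist":0,"grip":-1},{"dx":0,"dy":0,"dz":0,"twist":0,"grip":-1},{"dx":0,"dy":0,"dz":0,"twist":0,"grip":-1},{"dx":0,"dy":0,"dz":0,"twist":0,"grip":-1}]'
python3 -m crank '[{"dx":0,"dy":0.001,"dz":0,"twist":0,"grip":-1},{"dx":0,"dy":0.002,"dz":0,"twist":0,"grip":-1},{"dx":0.001,"dy":0.003,"dz":0,"twist":0,"grip":-1},{"dx":0.001,"dy":0.004,"dz":0,"twist":0,"grip":-1},{"dx":0.001,"dy":0.005,"dz":0,"twist":0,"grip":-1}]'
```

```text
t: 7.07
eef_pos: [0.5604, 0.2358, 0.0651]
ee_rot: [3.138, -0.004, -1.778]
force: [-0.2, -0.1, 0.8]
width: 0.0528
gripper_force: 0.0
t: 7.48
eef_pos: [0.5634, 0.238, 0.0712]
ee_rot: [-3.14, 0.002, -1.777]
force: [-0.4, 0.7, -0.2]
width: 0.0379
gripper_force: 0.0
t: 7.9
eef_pos: [0.5625, 0.2377, 0.0704]
ee_rot: [-3.141, 0.001, -1.777]
force: [-3.5, 0.1, 6.8]
width: 0.0239
gripper_force: 45.0
t: 8.32
eef_pos: [0.5625, 0.2383, 0.0701]
ee_rot: [3.14, -0.006, -1.778]
force: [-0.7, -19.4, 11.6]
width: 0.0237
gripper_force: 45.0
```

```bash
python3 -m crank '[{"dx":0,"dy":0.001,"dz":-0.003,"twist":0,"grip":-1},{"dx":0,"dy":0.002,"dz":-0.003,"twist":0,"grip":-1},{"dx":0.001,"dy":0.003,"dz":-0.003,"twist":0,"grip":-1},{"dx":0.001,"dy":0.004,"dz":-0.003,"twist":0,"grip":-1},{"dx":0.001,"dy":0.004,"dz":-0.003,"twist":0,"grip":-1}]'
python3 - <<'E'
from h import *
s=arm.get_state();print(s["eef_pos"],s["force"],s["moment"])
for n in ("side","top"): save(n,f"pics/{n}2.png")
b=cv2.imread("pics/side2.png")[170:330,130:350];a=cv2.imread("pics/side.png")[170:330,130:350]
cv2.imwrite("pics/cmp.png",np.hstack([cv2.resize(x,(400,291),interpolation=2) for x in(a,b)]))
E
```

```text
t: 8.73
eef_pos: [0.5626, 0.2388, 0.0696]
ee_rot: [3.139, -0.011, -1.778]
force: [-9.0, -29.4, 35.2]
width: 0.0236
gripper_force: 45.0
[0.56263792 0.23875414 0.0696239 ] [ -8.99010523 -29.4165166   35.16753353] [-10.30866705   3.68722243   0.10469086]
```

View pics/cmp.png

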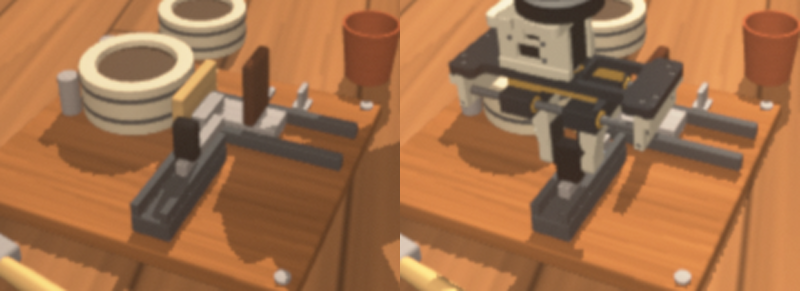

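```bash
python3 - <<'E'
from h import *
a=np.radians(-12.15);cx=np.array([np.cos(a),np.sin(a)]);cy=np.array([-cx[1],cx[0]]);O=np.array([.5637,.0941])
for p in((185,166),(168,190)):
  r=ray("side",130+p[0]*.55,170+p[1]*.55,.05)[:2]-O;print(r@cx,r@cy)
a=cv2.imread("pics/side.png")[215:300,190:270];b=cv2.imread("pics/side2.png")[215:300,190:270]
cv2.imwrite("pics/cmp2.png",np.hstack([cv2.resize(x,(400,425),interpolation=2) for x in(a,b)]))
E
```

```text
-0.03566693405657845 0.12092680700716328
-0.036747026203719085 0.15835014651882945
```

View pics/cmp2.png

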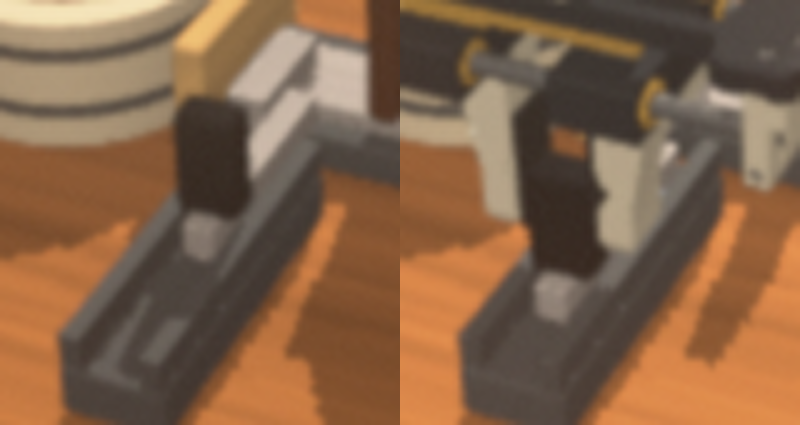

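The stop is rigid, but the travel from the start is about 35 mm rather than 45. To settle whether the catch began slightly open, I'll slide it back to its closed stop and measure the full stroke with the tool.

```bash
python3 -m crank '[{"dx":-0.001,"dy":-0.004,"dz":0.004,"twist":0,"grip":-1},{"dx":-0.001,"dy":-0.008,"dz":0.004,"twist":0,"grip":-1},{"dx":-0.001,"dy":-0.008,"dz":0.004,"twist":0,"grip":-1},{"dx":-0.001,"dy":-0.008,"dz":0.004,"twist":0,"grip":-1},{"dx":-0.001,"dy":-0.008,"dz":0.004,"twist":0,"grip":-1}]'
python3 -m crank '[{"dx":-0.001,"dy":-0.006,"dz":0,"twist":0,"grip":-1},{"dx":-0.003,"dy":-0.012,"dz":0,"twist":0,"grip":-1},{"dx":-0.004,"dy":-0.018,"dz":0,"twist":0,"grip":-1},{"dx":-0.005,"dy":-0.024,"dz":0,"twist":0,"grip":-1},{"dx":-0.006,"dy":-0.029,"dz":0,"twist":0,"grip":-1}]'
python3 -m crank '[{"dx":0,"dy":-0.001,"dz":0,"twist":0,"grip":-1},{"dx":-0.001,"dy":-0.003,"dz":0,"twist":0,"grip":-1},{"dx":-0.001,"dy":-0.005,"dz":0,"twist":0,"grip":-1},{"dx":-0.001,"dy":-0.006,"dz":0,"twist":0,"grip":-1},{"dx":-0.001,"dy":-0.007,"dz":0,"twist":0,"grip":-1}]'
```

```text
t: 9.25
eef_pos: [0.5626, 0.238, 0.0704]
ee_rot: [3.14, -0.001, -1.778]
force: [-5.6, -1.4, 2.5]
width: 0.0236
gripper_force: 45.0
t: 9.67
eef_pos: [0.5566, 0.2096, 0.0704]
ee_rot: [3.14, 0.0, -1.777]
force: [-6.9, 4.6, 4.3]
width: 0.0241
gripper_force: 45.0
t: 10.08
eef_pos: [0.5552, 0.2027, 0.0704]
ee_rot: [3.14, -0.0, -1.777]
force: [-9.5, 3.9, 5.4]
width: 0.0235
gripper_force: 45.0
```

```bash
python3 -m crank '[{"dx":0.001,"dy":-0.002,"dz":0,"twist":0,"grip":-1},{"dx":0.001,"dy":-0.004,"dz":0,"twist":0,"grip":-1},{"dx":0,"dy":-0.006,"dz":0,"twist":0,"grip":-1},{"dx":0,"dy":-0.006,"dz":0,"twist":0,"grip":-1},{"dx":0,"dy":-0.006,"dz":0,"twist":0,"grip":-1}]'
python3 -m crank '[{"dx":0,"dy":-0.002,"dz":0,"twist":0,"grip":-1},{"dx":0,"dy":-0.004,"dz":0,"twist":0,"grip":-1},{"dx":0,"dy":-0.006,"dz":0,"twist":0,"grip":-1},{"dx":0,"dy":-0.006,"dz":0,"twist":0,"grip":-1},{"dx":0,"dy":-0.006,"dz":0,"twist":0,"grip":-1}]'
```

```text
t: 10.5
eef_pos: [0.554, 0.1963, 0.0703]
ee_rot: [3.138, -0.002, -1.778]
force: [-13.9, 4.1, 8.4]
width: 0.0236
gripper_force: 45.0
t: 10.92
eef_pos: [0.5536, 0.1936, 0.0704]
ee_rot: [3.138, 0.003, -1.777]
force: [-21.3, 18.7, 9.3]
width: 0.0237
gripper_force: 45.0
```

The full stroke is 45 mm between stops: the catch had started about 9 mm open and had reached its stop. Sliding it fully open again.

```bash
python3 -m crank '[{"dx":-0.002,"dy":0.006,"dz":0,"twist":0,"grip":-1},{"dx":-0.001,"dy":0.012,"dz":0,"twist":0,"grip":-1},{"dx":0.001,"dy":0.018,"dz":0,"twist":0,"grip":-1},{"dx":0.002,"dy":0.024,"dz":0,"twist":0,"grip":-1},{"dx":0.003,"dy":0.03,"dz":0,"twist":0,"grip":-1}]'
python3 -m crank '[{"dx":0.001,"dy":0.005,"dz":0,"twist":0,"grip":-1},{"dx":0.002,"dy":0.01,"dz":0,"twist":0,"grip":-1},{"dx":0.003,"dy":0.015,"dz":0,"twist":0,"grip":-1},{"dx":0.004,"dy":0.018,"dz":0,"twist":0,"grip":-1},{"dx":0.004,"dy":0.021,"dz":0,"twist":0,"grip":-1}]'
python3 -m crank '[{"dx":0,"dy":0,"dz":0,"twist":0,"grip":-1},{"dx":0,"dy":0,"dz":0,"twist":0,"grip":-1},{"dx":0,"dy":0,"dz":0,"twist":0,"grip":-1},{"dx":0,"dy":0,"dz":0,"twist":0,"grip":-1},{"dx":0,"dy":0,"dz":0,"twist":0,"grip":-1}]'
```

```text
t: 11.33
eef_pos: [0.5588, 0.2201, 0.0704]
ee_rot: [3.14, -0.002, -1.778]
force: [-5.2, -0.2, 4.4]
width: 0.0235
gripper_force: 45.0
t: 11.75
eef_pos: [0.5624, 0.2384, 0.0702]
ee_rot: [3.139, -0.007, -1.777]
force: [0.6, -21.1, 5.5]
width: 0.0237
gripper_force: 45.0
t: 12.17
eef_pos: [0.5626, 0.2382, 0.0703]
ee_rot: [3.139, -0.006, -1.778]
force: [-3.7, -11.0, 6.0]
width: 0.0235
gripper_force: 45.0
```

```bash
python3 -m crank '[{"dx":0,"dy":0,"dz":0,"twist":0,"grip":0.2},{"dx":0,"dy":0,"dz":0,"twist":0,"grip":0.2},{"dx":0,"dy":0,"dz":0,"twist":0,"grip":0.2},{"dx":0,"dy":0,"dz":0,"twist":0,"grip":0.2},{"dx":0,"dy":0,"dz":0,"twist":0,"grip":0.2}]'
python3 -m crank '[{"dx":0,"dy":0,"dz":0.03,"twist":0,"grip":0.2},{"dx":0,"dy":0,"dz":0.07,"twist":0,"grip":0.2},{"dx":0,"dy":0,"dz":0.09,"twist":0,"grip":0.2},{"dx":0,"dy":0,"dz":0.09,"twist":0,"grip":0.2},{"dx":0,"dy":0,"dz":0.09,"twist":0,"grip":0.2}]'
python3 -m crank '[{"dx":-0.016,"dy":-0.035,"dz":0,"twist":0,"grip":0.2},{"dx":-0.032,"dy":-0.07,"dz":0,"twist":0,"grip":0.2},{"dx":-0.048,"dy":-0.105,"dz":0,"twist":0,"grip":0.2},{"dx":-0.057,"dy":-0.132,"dz":0,"twist":0,"grip":0.2},{"dx":-0.057,"dy":-0.132,"dz":0,"twist":0,"grip":0.2}]'
python3 -m crank '[{"dx":0,"dy":0,"dz":0,"twist":0,"grip":0.2},{"dx":0,"dy":0,"dz":0,"twist":0,"grip":0.2},{"dx":0,"dy":0,"dz":0,"twist":0,"grip":0.2},{"dx":0,"dy":0,"dz":0,"twist":0,"grip":0.2},{"dx":0,"dy":0,"dz":0,"twist":0,"grip":0.2}]'
```

```text
t: 12.58
eef_pos: [0.5639, 0.2417, 0.0706]
ee_rot: [-3.141, 0.0, -1.777]
force: [0.1, -0.6, -0.2]
width: 0.0497
gripper_force: 0.0
t: 13.0
eef_pos: [0.5644, 0.2422, 0.1624]
ee_rot: [-3.139, 0.003, -1.777]
force: [0.7, -0.3, -0.5]
width: 0.0522
gripper_force: 0.0
t: 13.42
eef_pos: [0.5034, 0.1053, 0.1596]
ee_rot: [3.139, -0.002, -1.78]
force: [-0.5, -0.5, -1.5]
width: 0.0524
gripper_force: 0.0
t: 13.83
eef_pos: [0.5068, 0.1101, 0.1601]
ee_rot: [3.141, -0.0, -1.777]
force: [0.7, 0.3, 0.6]
width: 0.0527
gripper_force: 0.0
```

Over the handle, clear by about 19 mm on each side. Descend and pinch.

```bash
python3 -m crank '[{"dx":-0.001,"dy":-0.002,"dz":-0.025,"twist":0,"grip":0.2},{"dx":-0.001,"dy":-0.002,"dz":-0.05,"twist":0,"grip":0.2},{"dx":-0.001,"dy":-0.002,"dz":-0.07,"twist":0,"grip":0.2},{"dx":-0.001,"dy":-0.002,"dz":-0.083,"twist":0,"grip":0.2},{"dx":-0.001,"dy":-0.002,"dz":-0.083,"twist":0,"grip":0.2}]' 45
python3 -m crank '[{"dx":0,"dy":0,"dz":0,"twist":0,"grip":-1},{"dx":0,"dy":0,"dz":0,"twist":0,"grip":-1},{"dx":0,"dy":0,"dz":0,"twist":0,"grip":-1},{"dx":0,"dy":0,"dz":0,"twist":0,"grip":-1},{"dx":0,"dy":0,"dz":0,"twist":0,"grip":-1}]'
python3 -m crank '[{"dx":0,"dy":0,"dz":0,"twist":0,"grip":-1},{"dx":0,"dy":0,"dz":0,"twist":0,"grip":-1},{"dx":0,"dy":0,"dz":0,"twist":0,"grip":-1},{"dx":0,"dy":0,"dz":0,"twist":0,"grip":-1},{"dx":0,"dy":0,"dz":0,"twist":0,"grip":-1}]'
```

```text
t: 14.25
eef_pos: [0.5039, 0.1068, 0.0746]
ee_rot: [3.137, -0.003, -1.777]
force: [0.2, -0.7, -0.9]
width: 0.0525
gripper_force: 0.0
t: 14.67
eef_pos: [0.506, 0.1076, 0.0784]
ee_rot: [-3.14, 0.001, -1.777]
force: [0.3, -0.3, -0.6]
width: 0.0249
gripper_force: 0.0
t: 15.08
eef_pos: [0.506, 0.1074, 0.078]
ee_rot: [-3.141, 0.0, -1.777]
force: [0.9, -1.3, 4.5]
width: 0.0138
gripper_force: 45.0
```

```bash
python3 -m crank '[{"dx":-0.004,"dy":0.001,"dz":0,"twist":0,"grip":-1},{"dx":-0.008,"dy":0.002,"dz":0,"twist":0,"grip":-1},{"dx":-0.012,"dy":0.003,"dz":0,"twist":0,"grip":-1},{"dx":-0.016,"dy":0.0035,"dz":0,"twist":0,"grip":-1},{"dx":-0.02,"dy":0.0045,"dz":0,"twist":0,"grip":-1}]'
python3 -m crank '[{"dx":-0.003,"dy":0.0005,"dz":0,"twist":0,"grip":-1},{"dx":-0.006,"dy":0.001,"dz":0,"twist":0,"grip":-1},{"dx":-0.009,"dy":0.002,"dz":0,"twist":0,"grip":-1},{"dx":-0.011,"dy":0.0022,"dz":0,"twist":0,"grip":-1},{"dx":-0.011,"dy":0.0022,"dz":0,"twist":0,"grip":-1}]'
python3 - <<'E'
from h import *
s=arm.get_state();print(s["t"],s["eef_pos"],s["force"],s["width"])
im=save("wrist","pics/w5.png");t=save("top","pics/top5.png")
a=cv2.resize(im[0:110,230:350,::-1],(480,440),interpolation=2)
b=cv2.resize(t[200:270,220:270,::-1],(314,440),interpolation=2)
cv2.imwrite("pics/w5c.png",np.hstack([a,b]))
E
```

```text
t: 15.5
eef_pos: [0.4869, 0.1116, 0.078]
ee_rot: [-3.139, 0.0, -1.777]
force: [9.5, -6.5, -1.5]
width: 0.0139
gripper_force: 45.0
t: 15.92
eef_pos: [0.4759, 0.1139, 0.078]
ee_rot: [-3.139, 0.0, -1.777]
force: [10.2, -5.7, -1.4]
width: 0.0136
gripper_force: 45.0
15.9167 [0.4758925  0.11391014 0.07795562] [10.23376696 -5.6733113  -1.35134563] 0.01356781695531637
```

View pics/w5c.png

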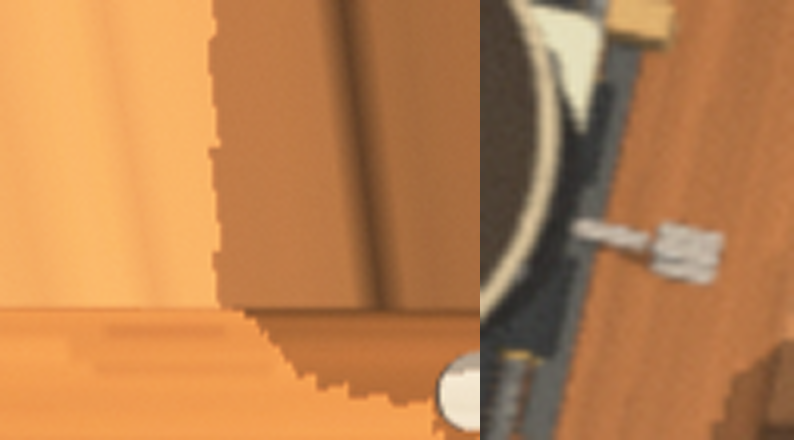

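The pointer, running from (575,228) to (645,240) in the right half, points at the middle of the plate at (688,251). The measured pull is 30.8 mm against 31.1 mm needed, and the 10.5 N reaction fits the spring. Hold, then hand in.

```bash
python3 -m crank '[{"dx":0,"dy":0,"dz":0,"twist":0,"grip":-1},{"dx":0,"dy":0,"dz":0,"twist":0,"grip":-1},{"dx":0,"dy":0,"dz":0,"twist":0,"grip":-1},{"dx":0,"dy":0,"dz":0,"twist":0,"grip":-1},{"dx":0,"dy":0,"dz":0,"twist":0,"grip":-1}]' && python3 -c "
from station import arm
print(arm.job_done())"
```

```text
t: 16.43
eef_pos: [0.4762, 0.1139, 0.078]
ee_rot: [-3.139, 0.0, -1.777]
force: [9.1, -6.7, -1.1]
width: 0.0141
gripper_force: 45.0
the job is handed in; nothing more can be done
None
```

I handed the job in at 16.4 s, still gripping the handle at 45 N: the catch is fully open at its stop and the pointer is in line with the mark plate (about 31 mm pulled); the hand-in returned no verdict.

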